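# Seat the board adapter plate on the test stand

### The job

First lift the yellow dust cover off the test stand and set it flat in the black tray. Then take the adapter plate by its grip bar, lower it over the stand's three balls with its round-board end (orange stripe) at the stand's striped single-ball end, and keep hold of it while you push it down between the sprung side rollers, until they pull it fully home on all three balls; then let go. Leave the other things on the bench where they are.

Things in the scene. Friction and masses are not known exactly. Their poses are not given: they have to be found in the camera images.
- stand: Grey test stand fixed on the bench: deck 170 (x) x 200 (y) x 20 high, with three steel balls, 20 diameter, centres 36 above the bench: one at x 48, y 0, a pair at x -42, y 24 and -24. Orange stripe on the deck at the +x (single ball) end. Blue blocks 68 high along the y sides (|y| 85 to 99, |x| under 45) carry sprung rollers. Origin: centre of underside, z up; turned about z.
- plate: Aluminium adapter plate, 0.45 kg, 150 (x) x 92 (y) x 8, top face 22 above its origin, a round bar of 16 diameter along each long side (y 46 and -46, 14 up). Round dark green board and orange stripe at its +x end, white connector at -x, both under 10 high. Below, three brass V-grooves (its feet) fit the stand's balls, the single one under the board. Origin: centre, underside of the feet; z up.
- plate_mid (a point): the plate's origin, in the plane of the undersides of its feet
- plate_end (a point): point in the same plane, 70 towards the plate's round-board end (+x of the plate)
- home_mid (a point): Point of the stand, 38 above the bench over its middle: where plate_mid lies when the plate is home. Coming down, the plate's bars meet the rollers about 20 above home, need 5 to 10 N of push to spread them, and pass their centres 7 above home; below that the rollers bear on the bars' tops and pull the plate home by themselves. A plate lying on top of the rollers is not home.
- home_end (a point): point of the stand where plate_end lies when the plate is fully home (70 from home_mid, towards the single ball)
- cover: Loose yellow dust cover, 0.15 kg, standing at the start on the stand's deck over the balls, between the rollers: an upside-down box 130 (x) x 84 (y) x 40 high, walls 3, with a black grip bar on top. Origin: centre of the underside; z up.
- tray_in (a point): Centre of the inner floor of the open black tray, fixed to the bench, 200 (x) x 140 (y) outside, walls 4 thick and 30 high; axes as the tray's, z up, floor about 4 above the bench.
- spool: Bystander, to be left alone: white plastic wire spool, 60 across, 60 tall, upright. Origin: centre of its underside.
- tape: Bystander, to be left alone: cream tape roll lying flat, 90 across, 24 high. Origin: centre of its underside.
- meter: Bystander, to be left alone: grey hand-held multimeter lying flat, 150 x 78 x 34. Origin: centre of its underside.
- driver: Bystander, to be left alone: screwdriver with a blue handle, 190 long, lying flat. Origin: centre of its underside.
- flux: Bystander, to be left alone: white bottle with a red cap, 44 across, 100 tall. Origin: centre of its underside.
- whitebox: Bystander, to be left alone: white rounded plastic box, 115 x 75 x 26. Origin: centre of its underside.
- roller_left (a joint): Pair of sprung steel rollers on the stand's +y side: 20 diameter, at x 30 and -30, axes along x, 59 above the bench, at y 58 when free. Value: how far they are pushed outward (+y), 0 to 0.012 m; spring 3.5 N per mm. About 0.0037 with the plate home.
- roller_right (a joint): The same on the stand's -y side (y -58 when free), pushed outward to -y.
- plate_grip (a point): Point to pinch on the plate's black upright grip bar: on its middle, 50 above the plate's origin. The bar is 18 (x, pinch across this) x 64 (y) and spans 22 to 67 above the origin.
- cover_grip (a point): Point to pinch on the cover's black grip bar: on its middle, 60 above the cover's origin. The bar is 18 (x, pinch across this) x 56 (y) and spans 40 to 76 above the origin.

How it is judged:
By the outcome, as a careful person would: the job done as asked, in the order asked, and still so for the second after the job is handed in, with the robot touching nothing.
It also fails if it takes over 61 s, if anything falls off the work surface, if the arm or the gripper's body presses on something with over 40 N, if the wrist force passes 120 N, or if a joint passes its speed limit or range.

### The arm

A 6-joint arm with a two-finger parallel gripper is mounted at the origin on the work surface. World frame = base frame: x ahead of the robot, y to its left, z up, the work surface at z = 0. Lengths are in m, angles in rad, forces in N, time in s.
With the tool pointing down it reaches from about 0.35 to 0.85 m from the base axis. Payload 8.1 kg.
Tool frame: the origin (TCP) lies at the very end of the fingers, on their centre line; the grasp point (between the pads) lies 19 mm behind it (robot.pinch_z is the distance from the TCP to the grasp point, in m); x points along the fingers, z is the direction in which the jaws open and shut, and the axes are right-handed (so a half turn about x gives the same grasp; the last joint's range is limited). The gripper opens to 93 mm and grips with 3 to 60 N. Pads are 15 mm wide; open, the fingers measure 128 mm over their backs; the gripper's body (75 mm by 188 mm) begins 65 mm behind the grasp point.
Start: joints at [1.147, 0.13, 1.488, -0, 1.523, -0.085], TCP at [0.199, 0.566, 0.219] pointing down, gripper open.
Joint ranges: [-2.96, 2.96], [-0.89, 2.26], [0.02, 2.5], [-1.34, 4.48], [0, 2.73], [-2.66, 2.66]. Speed limits (rad/s): [2.39, 2.39, 2.79, 3.14, 3.14, 3.14].

### API

Orientations are given as a rotation vector (axis times angle).
In Python, from plant import robot, optics, ticket gives the robot as it stands.
- The arm moves only by the tool jog_arm, never from a script. Its argument "targets" is a list of rows, each a list of 7 numbers: the shift along the tool's x, y, z in cm, then the turn, a rotation vector about the tool's x, y, z in degrees, then the closure, from 0 (fully open) to 1 (shut). In form: [[dx, dy, dz, ax, ay, az, grip], ...]. A call has 1 to 5 rows; each row is the pose to reach, as a shift and turn from the pose measured when the call began, along the tool's axes at that moment; what a row does not reach only later rows make up. A row lasts 1/8 s, in which the tool goes at most 62.5 mm and 10.7 degrees, less where a joint would pass 70% of its speed; a pose out of reach is approached as far as the arm can. A call with a gripper value outside its range is refused whole. The fingers move at their own pace and stop on an object; "squeeze" is the grip in N (left out, the last holds). Time passes only in rows, so rows that repeat a pose let the fingers close. It gives the time, the measured TCP pose, the force and the opening at its end, in the units of the state.
- robot.read_state(): the state, without advancing time (a new reading comes with each control period).
- optics.read_camera(name): name is "scene" or "top" or "wrist"; returns a dict with "frame" (480x640x3 uint8, red, green, blue), "vertical_fov" (degrees; the focal length in pixels is half the picture's height over the tangent of half this angle, whatever the lens; pixels are square), "cx", "cy" (the principal point, pixels), "R" (3x3) and "t" (3): a world point X has camera coordinates R X + t. Camera axes: x right, y down, z forward; pixel columns grow to the right and rows downward; lengths in m; the calibration is good to about 2 mm. A picture is of the moment at which its call begins. There is no depth.
- ticket.close_job(): hands the job in, once; it reports no verdict.
The state is a dict: "t": time; "q": joint angles; "dq": joint speeds; "joint_torque": joint torques, N m; "tool_pos": TCP position; "orientation": TCP orientation; "force": force on the tool from outside, world axes, zero at the start; "wrist_torque": the same for the moment, N m; "opening": finger opening in m.
Only numpy, scipy, OpenCV 4.12 (cv2) and the standard library are available. Lean on these libraries where they do the work, as an engineer would, in place of code of your own. Each camera call takes 0.05 s, during which the arm holds its last target.

## Working session

There is one attempt and no reset: what is moved stays moved. The work goes in short steps, Python scripts to look and compute and a tool call to move; the robot and the scene stay as the last step left them, time stands still between calls to the robot, and variables do not carry over. Pictures are saved under pics/ and viewed, and the job is handed in when it is done.

Besides the shell and the picture viewer there is one more tool, called by a JSON object that holds its "name" and its "arguments". jog_arm: Moves the arm, as the interface text tells. Its arguments: {"type":"object","properties":{"targets":{"type":"array"},"squeeze":{"type":"number"}},"required":["targets"]}

```bash
ls; mkdir -p pics; cat > h.py <<'E'
import numpy as np, cv2
from plant import robot, optics, ticket
def cam(name,fn=None):
    c=optics.read_camera(name)
    if fn: cv2.imwrite('pics/'+fn,cv2.cvtColor(c['frame'],cv2.COLOR_RGB2BGR))
    c['f']=240/np.tan(np.radians(c['vertical_fov'])/2); return c
def ray(c,uv,z):
    d=np.array([(uv[0]-c['cx'])/c['f'],(uv[1]-c['cy'])/c['f'],1.])
    R=np.array(c['R']);o=-R.T@np.array(c['t']);d=R.T@d
    return o+d*(z-o[2])/d[2]
def proj(c,X):
    p=np.array(c['R'])@np.array(X)+np.array(c['t']); return np.array([c['cx']+c['f']*p[0]/p[2],c['cy']+c['f']*p[1]/p[2]])
E
python3 - <<'E'
from h import *
for n in ['scene','top','wrist']:
    c=cam(n,n+'0.png'); print(n,c['vertical_fov'],c['cx'],c['cy'],(-np.array(c['R']).T@c['t']).round(3),np.array(c['R'])[2].round(2), [k for k in c])
print(robot.read_state(), robot.pinch_z)
E
```

```text
pics
scene 50.32733812238368 311.63837223759214 236.8786000055666 [1.026 0.548 0.718] [-0.47 -0.57 -0.67] ['frame', 'vertical_fov', 'cx', 'cy', 'R', 't', 'f']
top 51.3730290120518 317.6583472534379 223.96838036799195 [0.51  0.007 1.124] [ 0.07 -0.03 -1.  ] ['frame', 'vertical_fov', 'cx', 'cy', 'R', 't', 'f']
wrist 71.07078854290285 321.44353232538765 239.31810992881785 [0.135 0.589 0.383] [ 0.23 -0.08 -0.97] ['frame', 'vertical_fov', 'cx', 'cy', 'R', 't', 'f']
{'t': 0.15, 'q': array([ 1.14663165e+00,  1.31033673e-01,  1.48901779e+00,  1.73472331e-05,
        1.52298993e+00, -8.53853181e-02]), 'dq': array([-0.00142811, -0.00222797, -0.00350784,  0.00023849, -0.00100681,
        0.00070827]), 'joint_torque': array([ 7.98910569e-04, -5.60477364e+01, -4.92332983e+01,  7.68436957e-02,
        3.06208490e-02, -8.29084001e-05]), 'tool_pos': array([0.19918682, 0.5655122 , 0.21780717]), 'orientation': array([-0.95688732,  1.35192912,  0.95569858]), 'force': array([ 0.08481012, -0.7972235 ,  0.11982522]), 'wrist_torque': array([ 0.01309176, -0.00148132, -0.00309843]), 'opening': 0.09262803996455592} 0.0188
```

View pics/top0.png

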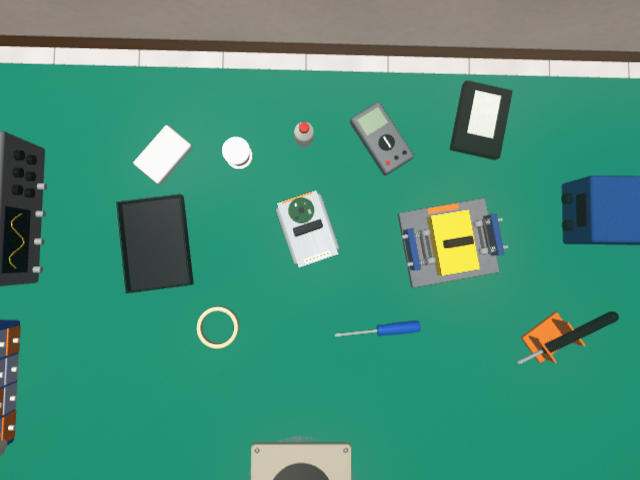

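View pics/scene0.png

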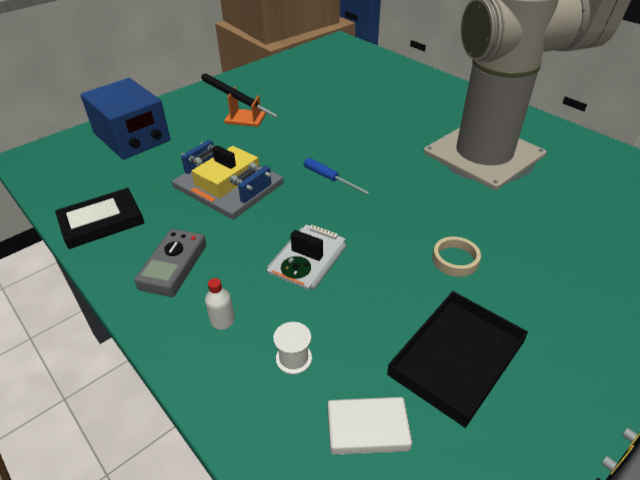

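View pics/wrist0.png

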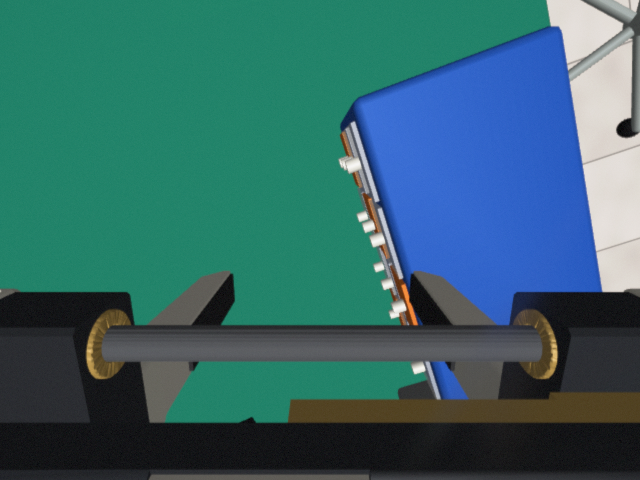

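The top view shows the stand with the yellow cover at (455,242), the plate at (307,228) with its round board at the top left, and the tray at (155,243). The flux bottle and spool stand near the plate. Next I'll measure these.

```bash
python3 - <<'E'
from h import *
c=cam('top'); im=c['frame']; hsv=cv2.cvtColor(im,cv2.COLOR_RGB2HSV)
big=cv2.resize(im[170:300,100:520],None,fx=1.9,fy=1.9,interpolation=cv2.INTER_CUBIC)
a=cv2.resize(im[180:275,265:350],None,fx=4.5,fy=4.5,interpolation=cv2.INTER_CUBIC)
b=cv2.resize(im[190:290,390:515],None,fx=4.275*1,fy=4.275*1,interpolation=cv2.INTER_CUBIC)
o=np.zeros((430,a.shape[1]+b.shape[1],3),np.uint8);o[:a.shape[0],:a.shape[1]]=a;o[:b.shape[0],a.shape[1]:]=b
cv2.imwrite('pics/z1.png',o[:,:,::-1]);print(o.shape)
def rects(mask,name,z,amin=60,roi=None):
    m=mask.astype(np.uint8)
    if roi: r=np.zeros_like(m); r[roi[1]:roi[3],roi[0]:roi[2]]=1; m=m*r
    for k in cv2.findContours(m,cv2.RETR_EXTERNAL,cv2.CHAIN_APPROX_NONE)[0]:
        if cv2.contourArea(k)<amin: continue
        bx=cv2.boxPoints(cv2.minAreaRect(k)); P=np.array([ray(c,p,z)[:2] for p in bx])
        e=P[1]-P[0]; g=P[2]-P[1]
        print(name,'px',bx.mean(0).round(1),'ctr',P.mean(0).round(4),'sides',np.linalg.norm(e).round(4),np.linalg.norm(g).round(4),'ang',np.degrees(np.arctan2(e[1],e[0])).round(1),np.degrees(np.arctan2(g[1],g[0])).round(1))
H,S,V=[hsv[...,i].astype(int) for i in range(3)]
rects((H>20)&(H<35)&(S>150)&(V>120),'cover',.06)
rects((H>5)&(H<18)&(S>140)&(V>120),'orange',.02,15,(260,180,510,300))
rects((H>100)&(H<125)&(S>120)&(V>60),'blue',.068,30,(390,190,515,295))
rects((V<75),'trayrim',.03,500,(100,180,210,310))
rects((V<60),'plgrip',.067,40,(285,215,330,245))
rects((V<60),'cvgrip',.096,40,(430,225,485,260))
rects((S<40)&(V>110),'plate',.022,200,(265,180,350,280))
rects((S<60)&(V>60),'deck',.02,1000,(380,180,520,300))
E
```

```text
(430, 916, 3)
cover px [452.9 242.5] ctr [ 0.547  -0.3211] sides 0.0915 0.1295 ang -78.7 -169.9
orange px [442.5 208.2] ctr [ 0.6247 -0.3104] sides 0.068 0.0114 ang -79.3 -170.4
blue px [413.4 248.9] ctr [ 0.5318 -0.2334] sides 0.0129 0.0866 ang -78.8 -169.5
blue px [496.9 234. ] ctr [ 0.566 -0.414] sides 0.0125 0.0881 ang -78.0 -169.2
trayrim px [154.2 243.3] ctr [0.538  0.3237] sides 0.1461 0.1993 ang -82.4 -171.8
plate px [307.1 228.3] ctr [ 0.5754 -0.0072] sides 0.1062 0.1511 ang -70.0 -160.5
deck px [448.5 242.3] ctr [ 0.549  -0.3239] sides 0.2049 0.1701 ang -79.0 -170.4
```

View pics/z1.png

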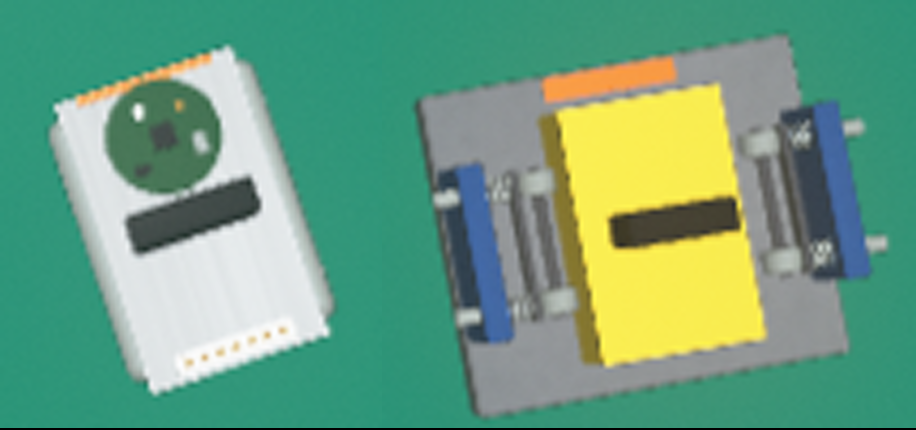

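```bash
cat >> h.py <<'E'
from scipy.spatial.transform import Rotation as Ro
def Rdown(yaw):  # tool x down, tool z along yaw dir
    z=np.array([np.cos(yaw),np.sin(yaw),0]);x=np.array([0,0,-1.]);return np.column_stack([x,np.cross(z,x),z])
def delta(pos,yaw_deg):
    s=robot.read_state();R=Ro.from_rotvec(s['orientation']).as_matrix()
    d=R.T@(np.array(pos)-s['tool_pos'])*100
    best=min((Ro.from_matrix(R.T@Rdown(np.radians(yaw_deg+k))) for k in (0,180)),key=lambda r:r.magnitude())
    print('t',round(s['t'],2),'pos',s['tool_pos'].round(4),'F',s['force'].round(1),'open',round(s['opening'],4),'\n shift cm',d.round(2),'turn deg',np.degrees(best.as_rotvec()).round(2),'q',s['q'].round(2))
def tri(c1,p1,c2,p2):
    P=[c['f']*0 for c in ()]
    A=[]
    Ps=[]
    for c in (c1,c2):
        K=np.array([[c['f'],0,c['cx']],[0,c['f'],c['cy']],[0,0,1]]);Ps.append(K@np.column_stack([c['R'],c['t']]))
    X=cv2.triangulatePoints(Ps[0],Ps[1],np.array(p1,float).reshape(2,1),np.array(p2,float).reshape(2,1)).ravel();return X[:3]/X[3]
E
python3 - <<'E'
from h import *
c=cam('top'); s=cam('scene')
delta([.549,-.324,.2],9.8)
s0=robot.read_state();print(Ro.from_rotvec(s0['orientation']).as_matrix().round(3))
for n,roi in (('pl',(285,213,332,247)),('cv',(435,228,482,256))):
    V=c['frame'].max(2); m=np.zeros_like(V); x0,y0,x1,y1=roi; m[y0:y1,x0:x1]=(V[y0:y1,x0:x1]<75)
    for k in cv2.findContours(m,0,1)[0]:
        if cv2.contourArea(k)<30: continue
        r=cv2.minAreaRect(k);bx=cv2.boxPoints(r)
        z=.067 if n=='pl' else .096
        P=np.array([ray(c,p,z) for p in bx]);e=P[1]-P[0];g=P[2]-P[1]
        print(n,r,P.mean(0).round(4),np.linalg.norm(e).round(3),np.linalg.norm(g).round(3),np.degrees(np.arctan2(e[1],e[0])).round(1),np.degrees(np.arctan2(g[1],g[0])).round(1))
# project expected points into scene for check
for nm,X in (('cvtop',[.549,-.324,.096]),('pltop',[.575,-.007,.067]),('tray',[.538,.3237,.004])): print(nm,proj(s,X).round(0),proj(c,X).round(0))
E
```

```text
t 0.3 pos [0.1994 0.5657 0.2183] F [-0.2  0.1 -0.1] open 0.093 
 shift cm [  1.87 -62.55 -72.29] turn deg [ 6.079e+01 -3.000e-02  2.000e-02] q [ 1.15  0.13  1.49 -0.    1.52 -0.09]
[[-0.    -0.943  0.332]
 [-0.001  0.332  0.943]
 [-1.     0.    -0.001]]
pl ((307.8500061035156, 227.55001831054688), (7.273237705230713, 27.828041076660156), 71.56504821777344) [ 0.5741 -0.0082  0.067 ] 0.059 0.015 -70.7 -160.9
cv ((458.189208984375, 241.6351318359375), (6.904757499694824, 28.76982307434082), 80.53767395019531) [ 0.5475 -0.3211  0.096 ] 0.061 0.014 -79.9 -170.9
cvtop [223. 150.] [460. 241.]
pltop [306. 236.] [307. 227.]
tray [455. 355.] [158. 243.]
```

{"name": "jog_arm", "arguments": {"targets": [[0,-62,-72,61,0,0,0],[0,-62,-72,61,0,0,0],[0,-62,-72,61,0,0,0],[0,-62,-72,61,0,0,0],[0,-62,-72,61,0,0,0]]}}

```text
t: 0.92
tool_pos: [0.3133, 0.273, 0.2188]
orientation: [-0.227, 1.558, 0.227]
force: [1.6, -0.2, 0.3]
opening: 0.0933
```

```bash
python3 -c "
from h import *
delta([.548,-.323,.2],9.8)"
```

```text
t 0.93 pos [0.3133 0.273  0.2188] F [ 1.6 -0.2  0.3] open 0.0933 
 shift cm [  1.9  -63.82   5.51] turn deg [6.76 0.03 0.02] q [ 0.59 -0.39  1.97 -0.    1.57  0.3 ]
```

{"name": "jog_arm", "arguments": {"targets": [[0,-63.8,5.5,6.8,0,0,0],[0,-63.8,5.5,6.8,0,0,0],[0,-63.8,5.5,6.8,0,0,0],[0,-63.8,5.5,6.8,0,0,0],[0,-63.8,5.5,6.8,0,0,0]]}}

```text
t: 1.55
tool_pos: [0.4278, -0.0182, 0.2193]
orientation: [-0.134, 1.565, 0.133]
force: [0.6, 0.8, 1.2]
opening: 0.093
```

```bash
python3 -c "
from h import *
delta([.548,-.323,.2],9.8)"
```

```text
t 1.55 pos [ 0.4278 -0.0182  0.2193] F [0.6 0.8 1.2] open 0.093 
 shift cm [  1.95 -32.07   6.69] turn deg [-0.06  0.11  0.03] q [-0.16 -0.36  1.94  0.    1.56 -0.33]
```

{"name": "jog_arm", "arguments": {"targets": [[0,-32,6.7,0,0,0,0],[0,-32,6.7,0,0,0,0],[0,-32,6.7,0,0,0,0],[0,-32,6.7,0,0,0,0],[0,-32,6.7,0,0,0,0]]}}

```text
t: 2.17
tool_pos: [0.5424, -0.3089, 0.2195]
orientation: [-0.134, 1.564, 0.133]
force: [0.7, 0.6, 0.8]
opening: 0.0928
```

{"name": "jog_arm", "arguments": {"targets": [[0,-3.5,0.5,0,0,0,0],[0,-3.5,0.5,0,0,0,0]]}}

```text
t: 2.42
tool_pos: [0.5529, -0.3451, 0.2183]
orientation: [-0.131, 1.566, 0.131]
force: [-1.0, -0.6, -0.2]
opening: 0.0931
```

```bash
python3 -c "
from h import *
delta([.548,-.323,.2],9.8)
cam('wrist','w1.png')"
```

```text
t 2.42 pos [ 0.5529 -0.3451  0.2183] F [-1.  -0.6 -0.2] open 0.0931 
 shift cm [ 1.83  2.26 -0.11] turn deg [-0.24  0.07 -0.  ] q [-0.64  0.27  1.33  0.    1.54 -0.8 ]
```

View pics/w1.png

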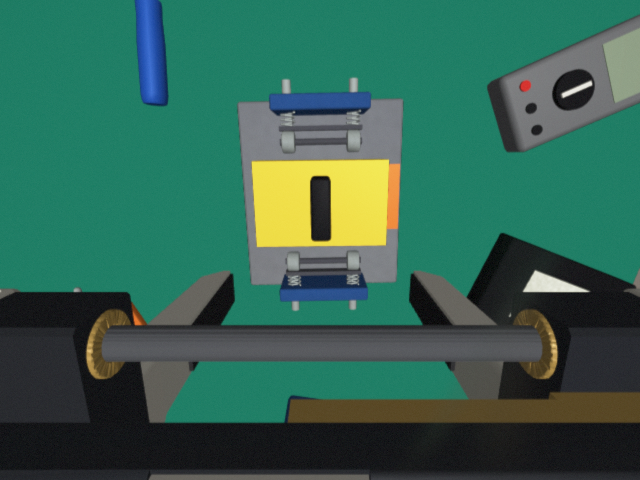

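The wrist view shows the cover centred at (320,203), its black bar at (320,208), the roller shafts at rows 140 and 262, and the deck edges. I'll measure from this view.

```bash
cat > m.py <<'E'
from h import *
def rects(c,mask,name,z,amin=60,roi=None):
    m=mask.astype(np.uint8)
    if roi: r=np.zeros_like(m); r[roi[1]:roi[3],roi[0]:roi[2]]=1; m=m*r
    for k in cv2.findContours(m,cv2.RETR_EXTERNAL,cv2.CHAIN_APPROX_NONE)[0]:
        if cv2.contourArea(k)<amin: continue
        k3=np.array([ray(c,p,z)[:2] for p in k[:,0,:].astype(float)])
        q=cv2.minAreaRect((k3*1000).astype(np.float32)); bx=cv2.boxPoints(q); e=bx[1]-bx[0]
        mp=cv2.minAreaRect(k)[0]
        a=np.degrees(np.arctan2(e[1],e[0]))%90
        print(name,'px',np.round(mp,1),'ctr mm',np.round(q[0],1),'sides',np.round(q[1],1),'ang',a.round(1))
def HSV(c):
    h=cv2.cvtColor(c['frame'],cv2.COLOR_RGB2HSV).astype(int);return h[...,0],h[...,1],h[...,2]
E
python3 - <<'E'
from m import *
c=cam('wrist');H,S,V=HSV(c)
rects(c,(H>20)&(H<35)&(S>150)&(V>120),'cover',.06)
rects(c,(H>5)&(H<18)&(S>140)&(V>120),'orange',.02,50,(370,150,410,240))
rects(c,(H>100)&(H<125)&(S>120)&(V>60),'blue',.068,100,(240,80,400,310))
rects(c,(V<60),'cvgrip',.096,100,(300,165,345,245))
rects(c,(S<90)|(H<50)|(H>100),'deck',.02,1000,(230,70,408,287))
E
```

```text
cover px [320.4 204.2] ctr mm [ 549.2 -323.9] sides [128.8  83.4] ang 10.3
orange px [392.5 198. ] ctr mm [ 626.2 -309.4] sides [11.8 69.4] ang 10.2
blue px [322.9 289. ] ctr mm [ 565.9 -405.8] sides [87.4 27.1] ang 10.4
blue px [319.5 103.5] ctr mm [ 533.4 -233.9] sides [88.6 14. ] ang 10.8
cvgrip px [320. 210.] ctr mm [ 548.9 -323. ] sides [15.8 54.2] ang 10.0
deck px [319.5 183. ] ctr mm [ 548.7 -314.4] sides [168.1 220.1] ang 10.7
```

```bash
python3 -c "
from h import *
delta([.549,-.3235,.064],10.2)"
```

```text
t 2.52 pos [ 0.5529 -0.3424  0.219 ] F [ 0.5 -0.2  0.4] open 0.0927 
 shift cm [15.5   1.92 -0.1 ] turn deg [-0.51  0.1  -0.02] q [-0.63  0.26  1.34  0.    1.54 -0.8 ]
```

{"name": "jog_arm", "arguments": {"targets": [[5,1.9,-0.1,-0.5,0,0,0],[10,1.9,-0.1,-0.5,0,0,0],[13.5,1.9,-0.1,-0.5,0,0,0],[13.5,1.9,-0.1,-0.5,0,0,0]]}}

```text
t: 3.02
tool_pos: [0.5467, -0.3207, 0.0807]
orientation: [-0.137, 1.569, 0.145]
force: [-0.6, 0.3, 0.7]
opening: 0.0929
```

```bash
python3 -c "
from h import *
delta([.549,-.3235,.064],10.2)"
```

```text
t 3.02 pos [ 0.5467 -0.3207  0.0807] F [-0.6  0.3  0.7] open 0.0929 
 shift cm [ 1.67 -0.33  0.18] turn deg [ 0.07 -0.16 -0.31] q [-0.61  0.33  1.52  0.    1.3  -0.79]
```

{"name": "jog_arm", "arguments": {"targets": [[1,-0.3,0.2,0,0,0,0],[1.6,-0.3,0.2,0,0,0,0],[1.6,-0.3,0.2,0,0,0,0],[1.6,-0.3,0.2,0,0,0,0]]}}

```text
t: 3.52
tool_pos: [0.5495, -0.3235, 0.0655]
orientation: [-0.137, 1.569, 0.144]
force: [-0.9, -0.4, -0.8]
opening: 0.093
```

```bash
python3 -c "
from h import *
delta([.549,-.3235,.064],10.2)"
```

```text
t 3.52 pos [ 0.5495 -0.3235  0.0655] F [-0.9 -0.4 -0.8] open 0.093 
 shift cm [ 0.15  0.01 -0.05] turn deg [ 0.07 -0.11 -0.26] q [-0.61  0.35  1.52  0.    1.28 -0.79]
```

Positioned. Now I'll close on the cover bar.

{"name": "jog_arm", "arguments": {"targets": [[0.1,0,0,0,0,0,1],[0.1,0,0,0,0,0,1],[0.1,0,0,0,0,0,1],[0.1,0,0,0,0,0,1],[0.1,0,0,0,0,0,1]], "squeeze": 30}}

```text
t: 4.15
tool_pos: [0.5495, -0.3235, 0.0645]
orientation: [-0.137, 1.569, 0.144]
force: [0.1, 1.2, -0.1]
opening: 0.0472
```

{"name": "jog_arm", "arguments": {"targets": [[0,0,0,0,0,0,1],[0,0,0,0,0,0,1],[0,0,0,0,0,0,1]]}}

```text
t: 4.53
tool_pos: [0.5495, -0.3235, 0.0645]
orientation: [-0.137, 1.569, 0.144]
force: [1.0, 0.6, 2.3]
opening: 0.0178
```

{"name": "jog_arm", "arguments": {"targets": [[-3,0,0,0,0,0,1],[-8,0,0,0,0,0,1],[-14,0,0,0,0,0,1],[-16,0,0,0,0,0,1],[-16,0,0,0,0,0,1]]}}

```text
t: 5.15
tool_pos: [0.5507, -0.3248, 0.2259]
orientation: [-0.139, 1.566, 0.142]
force: [0.5, 0.0, -2.1]
opening: 0.0175
```

```bash
python3 -c "
from m import *
delta([.538,.325,.2],8)
c=cam('wrist','w2.png');c=cam('top','t2.png')"
```

```text
t 5.15 pos [ 0.5507 -0.3248  0.2259] F [ 0.5  0.  -2.1] open 0.0175 
 shift cm [ 2.74 64.16 10.33] turn deg [ 2.26  0.   -0.13] q [-0.61  0.23  1.36  0.    1.55 -0.79]
```

View pics/w2.png

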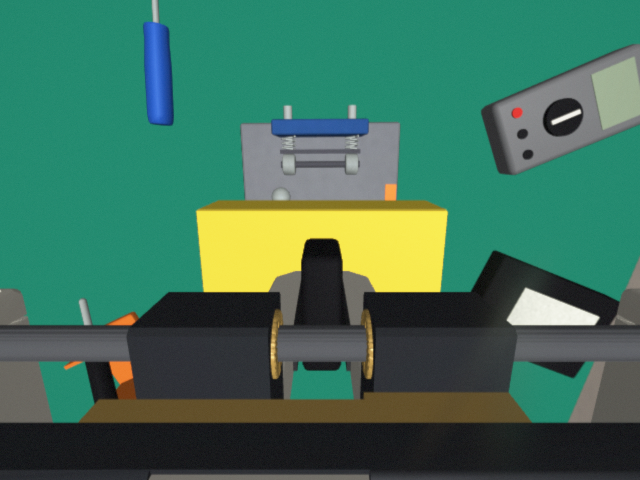

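The cover is held, and the stand below shows a ball at (281,196). Next I'll carry the cover to the tray, well above the plate.

{"name": "jog_arm", "arguments": {"targets": [[0,64.2,10.3,2.3,0,0,1],[0,64.2,10.3,2.3,0,0,1],[0,64.2,10.3,2.3,0,0,1],[0,64.2,10.3,2.3,0,0,1],[0,64.2,10.3,2.3,0,0,1]]}}

```text
t: 5.88
tool_pos: [0.5413, -0.0097, 0.2217]
orientation: [-0.103, 1.578, 0.115]
force: [0.8, -0.1, -1.4]
opening: 0.0178
```

```bash
python3 -c "
from m import *
delta([.538,.325,.2],8)"
```

```text
t 5.88 pos [ 0.5413 -0.0097  0.2217] F [ 0.8 -0.1 -1.4] open 0.0178 
 shift cm [ 2.4  33.18  4.32] turn deg [-0.05 -0.55 -0.47] q [-0.12 -0.02  1.64  0.01  1.53 -0.26]
```

{"name": "jog_arm", "arguments": {"targets": [[0,33.2,4.3,0,-0.5,-0.5,1],[0,33.2,4.3,0,-0.5,-0.5,1],[0,33.2,4.3,0,-0.5,-0.5,1],[0,33.2,4.3,0,-0.5,-0.5,1],[0,33.2,4.3,0,-0.5,-0.5,1]]}}

```text
t: 6.5
tool_pos: [0.5367, 0.3021, 0.2205]
orientation: [-0.111, 1.573, 0.107]
force: [0.6, -0.6, -1.7]
opening: 0.0179
```

{"name": "jog_arm", "arguments": {"targets": [[1,3,0,0,0,0,1],[2,3,0,0,0,0,1]]}}

```text
t: 6.75
tool_pos: [0.5298, 0.3333, 0.1959]
orientation: [-0.116, 1.579, 0.108]
force: [-0.3, -0.7, -1.7]
opening: 0.0176
```

```bash
python3 -c "
from m import *
delta([.538,.325,.2],8)
c=cam('wrist','w3.png');c=cam('top','t3.png')
delta([.538,.325,.05],8)"
```

```text
t 6.75 pos [0.5298 0.3333 0.1959] F [-0.3 -0.7 -1.7] open 0.0176 
 shift cm [-0.41 -0.94  0.69] turn deg [ 0.16 -0.65  0.22] q [0.48 0.22 1.43 0.   1.5  0.34]
t 6.85 pos [0.5304 0.3305 0.1958] F [-0.1 -0.3 -1.2] open 0.0179 
 shift cm [14.57 -0.58  0.85] turn deg [-0.01 -0.69  0.29] q [ 0.48  0.22  1.43 -0.    1.51  0.34]
```

View pics/w3.png

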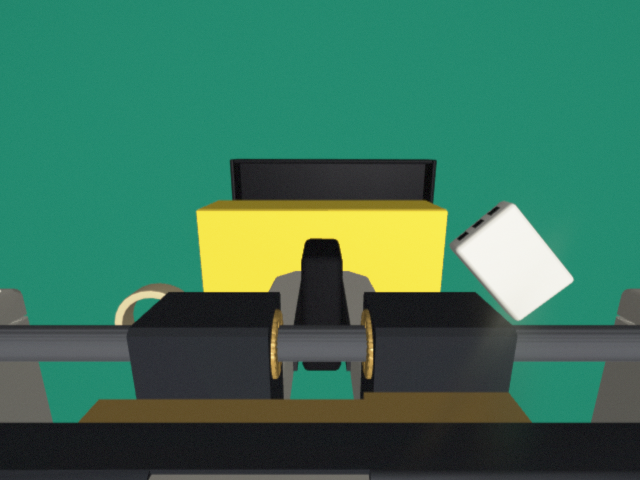

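View pics/t3.png

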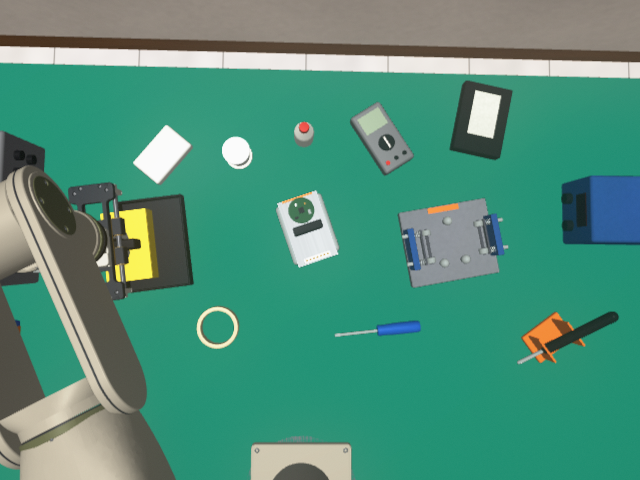

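The wrist view shows the tray's far wall behind the cover, aligned with it. The top view shows the stand's balls uncovered near (447,221), (445,264) and (466,259). Lowering now.

{"name": "jog_arm", "arguments": {"targets": [[4,-0.6,0.8,0,-0.7,0.3,1],[8,-0.6,0.8,0,-0.7,0.3,1],[11,-0.6,0.8,0,-0.7,0.3,1],[12.5,-0.6,0.8,0,-0.7,0.3,1],[12.5,-0.6,0.8,0,-0.7,0.3,1]]}}

```text
t: 7.48
tool_pos: [0.5372, 0.3236, 0.0697]
orientation: [-0.109, 1.57, 0.108]
force: [-0.0, -0.9, -0.5]
opening: 0.0174
```

```bash
python3 -c "
from m import *
delta([.538,.325,.049],8)"
```

```text
t 7.47 pos [0.5372 0.3236 0.0697] F [-0.  -0.9 -0.5] open 0.0174 
 shift cm [2.07 0.13 0.1 ] turn deg [-0.07 -0.12  0.04] q [0.46 0.32 1.55 0.   1.27 0.32]
```

{"name": "jog_arm", "arguments": {"targets": [[0.8,0,0.1,0,0,0,1],[1.6,0,0.1,0,0,0,1],[2.1,0,0.1,0,0,0,1],[2.2,0,0.1,0,0,0,1]]}}

```text
t: 7.98
tool_pos: [0.5383, 0.3237, 0.0484]
orientation: [-0.11, 1.57, 0.108]
force: [-6.2, -4.0, 9.7]
opening: 0.018
```

{"name": "jog_arm", "arguments": {"targets": [[-0.1,0,0,0,0,0,0],[-0.1,0,0,0,0,0,0],[-0.1,0,0,0,0,0,0],[-0.1,0,0,0,0,0,0],[-0.1,0,0,0,0,0,0]]}}

```text
t: 8.6
tool_pos: [0.5383, 0.3237, 0.0493]
orientation: [-0.11, 1.57, 0.108]
force: [0.5, 0.0, -0.6]
opening: 0.0631
```

{"name": "jog_arm", "arguments": {"targets": [[-1,0,0,0,0,0,0],[-5,0,0,0,0,0,0],[-10,0,0,0,0,0,0],[-16,0,0,0,0,0,0],[-17,0,0,0,0,0,0]]}}

```text
t: 9.22
tool_pos: [0.5413, 0.3252, 0.2268]
orientation: [-0.106, 1.56, 0.111]
force: [-0.1, 0.3, 0.3]
opening: 0.0933
```

```bash
python3 -c "
from m import *
c=cam('wrist','w4.png');c=cam('top')
H,S,V=HSV(c)
rects(c,(S<40)&(V>110),'plate',.022,200,(265,180,350,280))
rects(c,V<75,'plgrip',.067,40,(285,213,332,247))
delta([.574,-.007,.2],19.5)"
```

```text
plate px [307.1 228.3] ctr mm [575.2  -7.1] sides [150.7 105.6] ang 19.8
plgrip px [308.  227.5] ctr mm [574.2  -8.6] sides [15.5 58.4] ang 19.3
t 9.32 pos [0.5398 0.3245 0.2224] F [-0.   0.3 -0.8] open 0.093 
 shift cm [  2.21 -33.3   -1.19] turn deg [-11.56   0.15  -0.02] q [ 0.46  0.21  1.4  -0.    1.54  0.32]
```

View pics/w4.png

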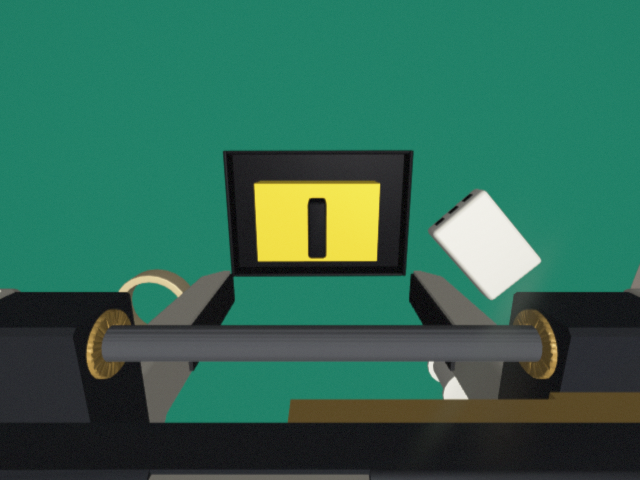

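The cover lies flat inside the tray, at (317,221) in the picture. Next is the plate.

{"name": "jog_arm", "arguments": {"targets": [[0,-35,-1.2,-11.5,0,0,0],[0,-35,-1.2,-11.5,0,0,0],[0,-35,-1.2,-11.5,0,0,0],[0,-35,-1.2,-11.5,0,0,0],[0,-35,-1.2,-11.5,0,0,0]]}}

```text
t: 9.95
tool_pos: [0.5707, 0.0134, 0.2195]
orientation: [-0.265, 1.555, 0.267]
force: [1.5, -0.4, 0.3]
opening: 0.0928
```

{"name": "jog_arm", "arguments": {"targets": [[0,-3,0,0,0,0,0],[0,-3,0,0,0,0,0],[0,-3,0,0,0,0,0]]}}

```text
t: 10.32
tool_pos: [0.5798, -0.0142, 0.2179]
orientation: [-0.264, 1.557, 0.268]
force: [-0.7, 0.7, 0.2]
opening: 0.093
```

```bash
python3 -c "
from m import *
delta([.574,-.008,.2],19.5)
c=cam('wrist','w5.png')
H,S,V=HSV(c)
rects(c,(S<50)&(V>110),'plate',.022,1000,(200,50,450,270))
rects(c,V<60,'plgrip',.067,200,(280,120,365,260))
delta([.574,-.008,.036],19.5)"
```

```text
t 10.32 pos [ 0.5798 -0.0142  0.2179] F [-0.7  0.7  0.2] open 0.093 
 shift cm [ 1.79  0.77 -0.34] turn deg [-0.06 -0.15 -0.17] q [-0.11  0.08  1.54  0.    1.52 -0.45]
plate px [321.  208.5] ctr mm [576.4  -5.2] sides [148.8 103.9] ang 19.5
plgrip px [320.5 216. ] ctr mm [576.   -4.4] sides [15.9 63.9] ang 19.8
t 10.38 pos [ 0.58   -0.0138  0.2183] F [0.8 0.1 0.6] open 0.093 
 shift cm [18.23  0.7  -0.34] turn deg [-0.01 -0.11 -0.15] q [-0.11  0.08  1.54  0.    1.52 -0.45]
```

View pics/w5.png

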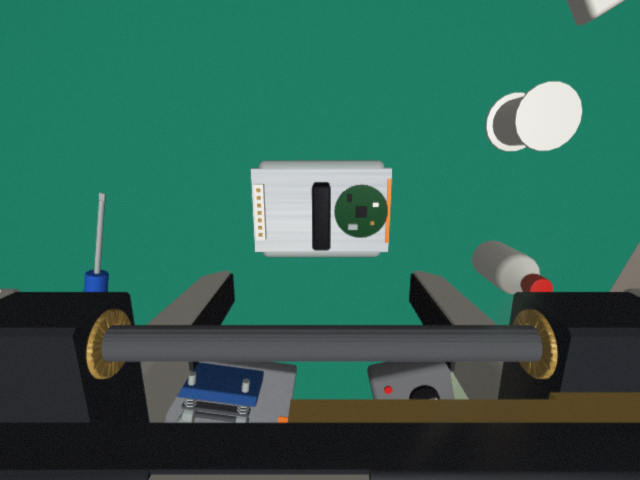

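The plate is seen from above at (321,208) with the bar at (320,216). The board end points right, which is tool +z and roughly world +x. Descending.

```bash
python3 -c "
from h import *
delta([.576,-.0055,.036],19.6)"
```

```text
t 10.38 pos [ 0.58   -0.0138  0.2183] F [0.8 0.1 0.6] open 0.093 
 shift cm [18.23  0.87 -0.07] turn deg [-0.11 -0.11 -0.15] q [-0.11  0.08  1.54  0.    1.52 -0.45]
```

{"name": "jog_arm", "arguments": {"targets": [[5,0.9,-0.1,0,0,0,0],[10,0.9,-0.1,0,0,0,0],[14,0.9,-0.1,0,0,0,0],[16,0.9,-0.1,0,0,0,0],[16,0.9,-0.1,0,0,0,0]]}}

```text
t: 11.0
tool_pos: [0.5745, -0.0044, 0.0571]
orientation: [-0.266, 1.559, 0.271]
force: [-0.7, -0.6, 0.4]
opening: 0.0928
```

```bash
python3 -c "
from h import *
delta([.576,-.0055,.036],19.6)"
```

```text
t 11.0 pos [ 0.5745 -0.0044  0.0571] F [-0.7 -0.6  0.4] open 0.0928 
 shift cm [ 2.11 -0.17  0.12] turn deg [-0.04 -0.26 -0.23] q [-0.1   0.2   1.71  0.    1.23 -0.44]
```

{"name": "jog_arm", "arguments": {"targets": [[1,-0.1,0.1,0,-0.2,-0.2,0],[2,-0.1,0.1,0,-0.2,-0.2,0],[2.1,-0.1,0.1,0,-0.2,-0.2,0],[2.1,-0.1,0.1,0,-0.2,-0.2,0]]}}

```text
t: 11.5
tool_pos: [0.5758, -0.005, 0.0363]
orientation: [-0.268, 1.555, 0.268]
force: [-0.5, 0.1, 0.3]
opening: 0.093
```

{"name": "jog_arm", "arguments": {"targets": [[0,0,0,0,0,0,1],[0,0,0,0,0,0,1],[0,0,0,0,0,0,1],[0,0,0,0,0,0,1],[0,0,0,0,0,0,1]], "squeeze": 55}}

```text
t: 12.12
tool_pos: [0.5758, -0.005, 0.0363]
orientation: [-0.268, 1.555, 0.268]
force: [-0.1, 0.2, -1.1]
opening: 0.0478
```

{"name": "jog_arm", "arguments": {"targets": [[0,0,0,0,0,0,1],[0,0,0,0,0,0,1],[0,0,0,0,0,0,1],[0,0,0,0,0,0,1]]}}

```text
t: 12.62
tool_pos: [0.5758, -0.005, 0.0363]
orientation: [-0.268, 1.555, 0.268]
force: [0.3, 0.6, -0.3]
opening: 0.0175
```

```bash
python3 -c "
from h import *
delta([.576,-.0055,.036],19.6)
c=cam('wrist','w6.png')"
```

```text
t 12.62 pos [ 0.5758 -0.005   0.0363] F [ 0.3  0.6 -0.3] open 0.0175 
 shift cm [ 0.03 -0.06 -0.  ] turn deg [-0.05 -0.04 -0.02] q [-0.1   0.23  1.73  0.    1.19 -0.44]
```

{"name": "jog_arm", "arguments": {"targets": [[-2,0,0,0,0,0,1],[-6,0,0,0,0,0,1],[-12,0,0,0,0,0,1],[-17,0,0,0,0,0,1],[-19,0,0,0,0,0,1]]}}

```text
t: 13.3
tool_pos: [0.5776, -0.0052, 0.2312]
orientation: [-0.269, 1.549, 0.266]
force: [0.6, -0.9, -4.1]
opening: 0.0178
```

```bash
python3 - <<'E'
from m import *
delta([.549,-.324,.22],10.2)
c=cam('wrist','w7.png'); t=cam('top')
s=cam('scene')
b=cv2.resize(t['frame'][190:290,390:515],None,fx=4,fy=4,interpolation=cv2.INTER_CUBIC)
a=cv2.resize(s['frame'][130:220,165:290],None,fx=4,fy=4,interpolation=cv2.INTER_CUBIC)
o=np.zeros((760+0,500,3),np.uint8)
o=np.vstack([b,a])[:800]; cv2.imwrite('pics/z7.png',np.hstack([b[:400],np.vstack([a,np.zeros((40,500,3),np.uint8)])[:400]])[:, :1000][:, :, ::-1])
cv2.imwrite('pics/z7a.png',b[:,:,::-1]);cv2.imwrite('pics/z7b.png',a[:,:,::-1])
ya=np.radians(10.2);C=np.array([.549,-.324]);R=np.array([[np.cos(ya),-np.sin(ya)],[np.sin(ya),np.cos(ya)]])
for p in ((48,0),(-42,24),(-42,-24)):
    X=np.r_[C+R@np.array(p)/1000,.036]; q=proj(t,X); r=proj(s,X); print(q.round(1),((q-[390,190])*4).round(0),r.round(1),((r-[165,130])*4).round(0))
E
```

```text
t 13.3 pos [ 0.5776 -0.0052  0.2312] F [ 0.6 -0.9 -4.1] open 0.0178 
 shift cm [  1.12 -29.09 -13.37] turn deg [9.35 0.3  0.11] q [-0.1   0.06  1.54  0.    1.54 -0.44]
[447.  220.4] [228. 121.] [210.9 182.1] [184. 208.]
[443.7 262.5] [215. 290.] [246.4 167.6] [326. 150.]
[465.  258.9] [300. 276.] [232.  160.5] [268. 122.]
```

View pics/z7a.png

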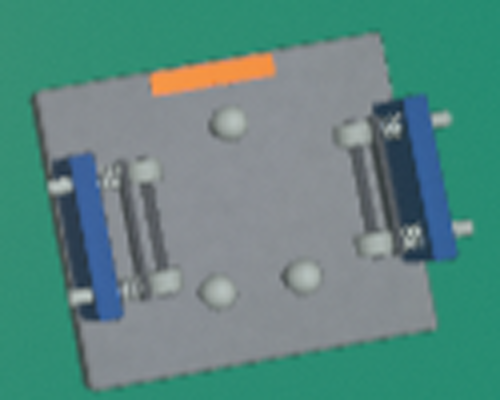

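View pics/z7b.png

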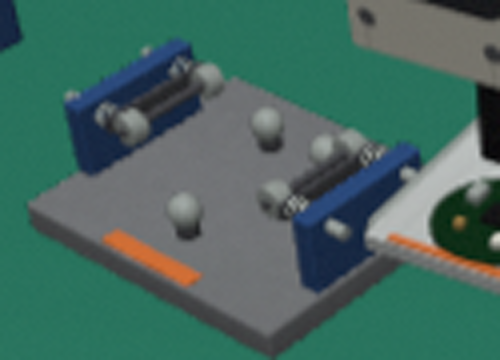

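View pics/w7.png

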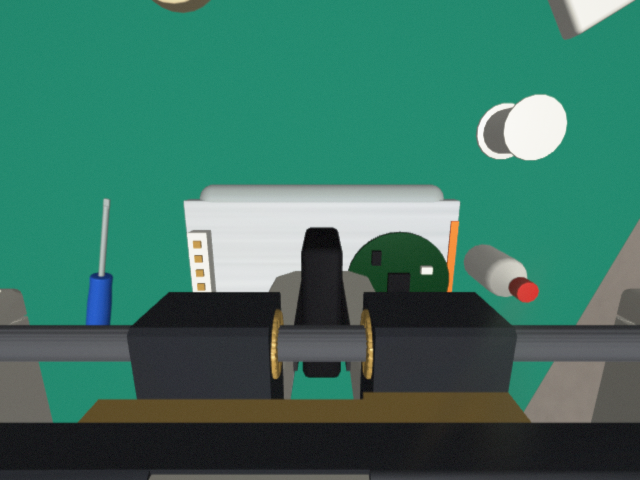

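Top-view balls at zoom (229,123), (218,291), (303,276) match the predicted (228,121), (215,290), (300,276), and the scene view agrees, so the stand pose holds to within about 1 mm. The plate hangs level in the grip. Moving over the stand.

{"name": "jog_arm", "arguments": {"targets": [[0,-29.1,-13.4,9.3,0.2,0,1],[0,-29.1,-13.4,9.3,0.2,0,1],[0,-29.1,-13.4,9.3,0.2,0,1],[0,-29.1,-13.4,9.3,0.2,0,1],[0,-29.1,-13.4,9.3,0.2,0,1]]}}

```text
t: 14.08
tool_pos: [0.546, -0.3172, 0.2219]
orientation: [-0.138, 1.574, 0.143]
force: [0.2, 0.0, -4.0]
opening: 0.0175
```

```bash
python3 - <<'E'
from m import *
delta([.549,-.3242,.15],10.2)
E
```

```text
t 14.07 pos [ 0.546  -0.3172  0.2219] F [ 0.2  0.  -4. ] open 0.0175 
 shift cm [ 7.19 -0.77  0.23] turn deg [ 0.06 -0.45 -0.23] q [-0.61  0.22  1.38 -0.    1.55 -0.78]
```

{"name": "jog_arm", "arguments": {"targets": [[3,-0.7,0.2,0,-0.2,-0.2,1],[6,-0.7,0.2,0,-0.2,-0.2,1],[8,-0.7,0.2,0,-0.2,-0.2,1],[8,-0.7,0.2,0,-0.2,-0.2,1],[8,-0.7,0.2,0,-0.2,-0.2,1]]}}

```text
t: 14.7
tool_pos: [0.549, -0.3234, 0.1427]
orientation: [-0.141, 1.57, 0.141]
force: [-1.1, -0.4, -3.9]
opening: 0.0178
```

```bash
python3 - <<'E'
from m import *
delta([.549,-.3242,.105],10.2)
c=cam('wrist','w8.png');cam('scene','s8.png')
E
```

```text
t 14.7 pos [ 0.549  -0.3234  0.1427] F [-1.1 -0.4 -3.9] open 0.0178 
 shift cm [ 3.77 -0.08 -0.  ] turn deg [ 0.09 -0.21  0.  ] q [-0.61  0.28  1.46 -0.    1.41 -0.79]
```

View pics/w8.png

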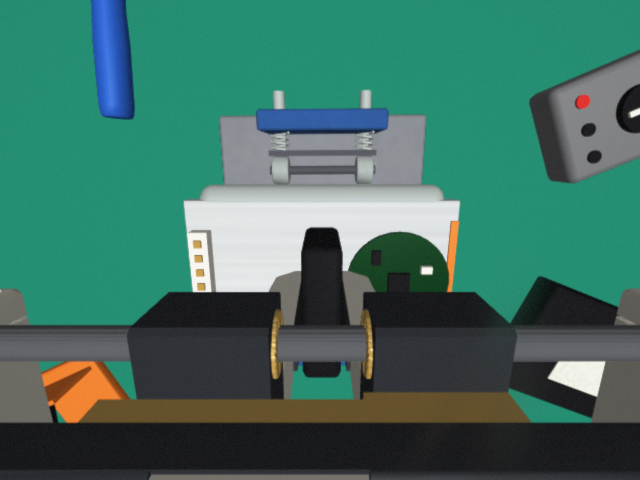

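The plate's bar lies parallel to the roller pair, with the board end (orange stripe at x 455) on the striped side. Lowering to just above the rollers.

{"name": "jog_arm", "arguments": {"targets": [[1.5,-0.1,0,0.1,-0.2,0,1],[3,-0.1,0,0.1,-0.2,0,1],[4,-0.1,0,0.1,-0.2,0,1],[4.2,-0.1,0,0.1,-0.2,0,1],[4.2,-0.1,0,0.1,-0.2,0,1]]}}

```text
t: 15.42
tool_pos: [0.5496, -0.3249, 0.1016]
orientation: [-0.14, 1.565, 0.139]
force: [1.6, -0.6, -3.5]
opening: 0.0175
```

```bash
python3 - <<'E'
from m import *
delta([.549,-.3242,.0743],10.2)
E
```

```text
t 15.43 pos [ 0.5496 -0.3249  0.1016] F [ 1.6 -0.6 -3.5] open 0.0175 
 shift cm [ 2.73  0.08 -0.05] turn deg [-0.02  0.06  0.07] q [-0.61  0.31  1.5  -0.    1.33 -0.79]
```

{"name": "jog_arm", "arguments": {"targets": [[0.4,0.1,0,0,0,0,1],[0.8,0.1,0,0,0,0,1],[1.1,0.1,0,0,0,0,1]]}}

```text
t: 15.8
tool_pos: [0.5503, -0.3235, 0.0923]
orientation: [-0.141, 1.564, 0.139]
force: [-4.4, 6.8, 13.4]
opening: 0.0174
```

{"name": "jog_arm", "arguments": {"targets": [[0.3,0,0,0,0,0,1],[0.5,0,0,0,0,0,1],[0.5,0,0,0,0,0,1]]}}

```text
t: 16.18
tool_pos: [0.5513, -0.3231, 0.0898]
orientation: [-0.142, 1.562, 0.139]
force: [-4.8, 7.4, 11.0]
opening: 0.0174
```

```bash
python3 - <<'E'
from m import *
delta([.549,-.3242,.0743],10.2)
E
```

```text
t 16.18 pos [ 0.5513 -0.3231  0.0898] F [-4.8  7.4 11. ] open 0.0174 
 shift cm [ 1.55 -0.06 -0.25] turn deg [0.05 0.26 0.12] q [-0.61  0.32  1.51  0.    1.31 -0.79]
```

{"name": "jog_arm", "arguments": {"targets": [[0.3,0.1,-0.2,0,0.2,0,1],[0.6,0.1,-0.2,0,0.2,0,1],[0.8,0.1,-0.2,0,0.2,0,1]]}}

```text
t: 16.55
tool_pos: [0.5516, -0.323, 0.0861]
orientation: [-0.145, 1.56, 0.137]
force: [-2.5, 6.3, 15.9]
opening: 0.0175
```

```bash
python3 - <<'E'
from m import *
delta([.549,-.3235,.0743],10.2); cam('scene','s9.png'); print(robot.read_state()['wrist_torque'])
E
```

```text
t 16.55 pos [ 0.5516 -0.323   0.0861] F [-2.5  6.3 15.9] open 0.0175 
 shift cm [ 1.18  0.   -0.27] turn deg [0.09 0.32 0.29] q [-0.61  0.32  1.52  0.    1.3  -0.79]
[0.99687867 0.0294826  0.19243562]
```

{"name": "jog_arm", "arguments": {"targets": [[0.3,0,-0.4,0,0.3,0.2,1],[0.6,0,-0.4,0,0.3,0.2,1],[0.8,0,-0.4,0,0.3,0.2,1]]}}

```text
t: 16.98
tool_pos: [0.5501, -0.3229, 0.08]
orientation: [-0.143, 1.561, 0.14]
force: [3.5, 5.5, 1.9]
opening: 0.0178
```

```bash
python3 - <<'E'
from m import *
delta([.549,-.3235,.0743],10.2); cam('scene','s9.png'); print(robot.read_state()['wrist_torque'])
E
```

```text
t 16.98 pos [ 0.5501 -0.3229  0.08  ] F [3.5 5.5 1.9] open 0.0178 
 shift cm [ 0.57 -0.04 -0.12] turn deg [0.15 0.29 0.14] q [-0.61  0.33  1.52  0.    1.29 -0.79]
[ 0.93009658 -1.365857    0.19315719]
```

View pics/s9.png

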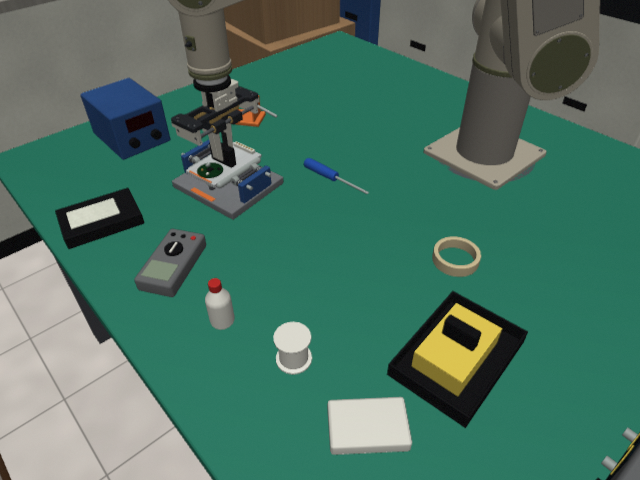

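The scene view shows the plate between the rollers, level, at (222,165). It is past the roller centres at about 6 mm above home, and the upward force has dropped. I'll keep pushing.

{"name": "jog_arm", "arguments": {"targets": [[0.3,0.1,0,0,0.2,0.1,1],[0.6,0.1,0,0,0.2,0.1,1],[0.7,0.1,0,0,0.2,0.1,1]]}}

```text
t: 17.4
tool_pos: [0.5498, -0.3222, 0.0735]
orientation: [-0.143, 1.565, 0.141]
force: [-5.8, 2.7, 13.3]
opening: 0.0175
```

```bash
python3 - <<'E'
from m import *
delta([.549,-.3235,.0743],10.2); print(robot.read_state()['wrist_torque'])
E
```

```text
t 17.4 pos [ 0.5498 -0.3222  0.0735] F [-5.8  2.7 13.3] open 0.0175 
 shift cm [-0.08 -0.11 -0.1 ] turn deg [0.15 0.06 0.06] q [-0.61  0.33  1.52  0.    1.28 -0.79]
[0.56749727 1.57544811 0.26985128]
```

{"name": "jog_arm", "arguments": {"targets": [[0.2,0,0,0,0,0,1],[0.3,0,0,0,0,0,1],[0.3,0,0,0,0,0,1]]}}

```text
t: 17.77
tool_pos: [0.5498, -0.3224, 0.0735]
orientation: [-0.143, 1.565, 0.141]
force: [-8.6, 7.1, 18.8]
opening: 0.0179
```

```bash
python3 - <<'E'
from m import *
delta([.549,-.3235,.0743],10.2); print(robot.read_state()['wrist_torque'])
c=cam('scene'); cv2.imwrite('pics/s10.png',cv2.resize(c['frame'][120:220,150:300],None,fx=5,fy=5,interpolation=cv2.INTER_CUBIC)[:,:,::-1])
E
```

```text
t 17.77 pos [ 0.5498 -0.3224  0.0735] F [-8.6  7.1 18.8] open 0.0179 
 shift cm [-0.08 -0.1  -0.1 ] turn deg [0.17 0.06 0.07] q [-0.61  0.34  1.52 -0.    1.28 -0.79]
[1.35573294 2.22838011 0.23005051]
```

View pics/s10.png

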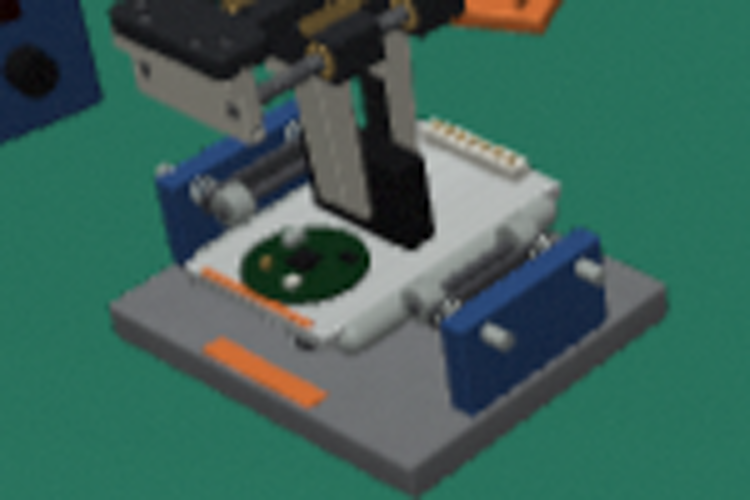

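More push gave no more travel (z stayed at 73.5 mm, force up to 19 N), so it is on a hard stop. The picture shows the plate down between the rollers. Releasing.

{"name": "jog_arm", "arguments": {"targets": [[0,0,0,0,0,0,1],[0,0,0,0,0,0,0],[0,0,0,0,0,0,0],[0,0,0,0,0,0,0],[0,0,0,0,0,0,0]]}}

```text
t: 18.45
tool_pos: [0.5499, -0.3225, 0.0734]
orientation: [-0.143, 1.565, 0.141]
force: [0.6, -0.3, -0.2]
opening: 0.053
```

{"name": "jog_arm", "arguments": {"targets": [[0,0,0,0,0,0,0],[0,0,0,0,0,0,0],[0,0,0,0,0,0,0],[0,0,0,0,0,0,0],[-1,0,0,0,0,0,0]]}}

```text
t: 19.08
tool_pos: [0.5492, -0.3219, 0.0828]
orientation: [-0.142, 1.566, 0.142]
force: [0.4, -1.2, -0.6]
opening: 0.0927
```

{"name": "jog_arm", "arguments": {"targets": [[-4,0,0,0,0,0,0],[-9,0,0,0,0,0,0],[-14,0,0,0,0,0,0],[-14,0,0,0,0,0,0]]}}

```text
t: 19.58
tool_pos: [0.5518, -0.3238, 0.2302]
orientation: [-0.147, 1.558, 0.136]
force: [0.3, -0.9, 0.5]
opening: 0.0929
```

```bash
python3 - <<'E'
from m import *
delta([.549,-.3235,.0743],10.2)
c=cam('wrist','w11.png');H,S,V=HSV(c)
for z in (.060,.080): rects(c,(S<50)&(V>140),'plate z%g'%z,z,1500,(200,50,450,290))
rects(c,V<60,'plgrip',.105,200,(290,120,355,260))
s=cam('scene'); cv2.imwrite('pics/s11.png',cv2.resize(s['frame'][120:220,150:300],None,fx=5,fy=5,interpolation=cv2.INTER_CUBIC)[:,:,::-1])
E
```

```text
t 19.57 pos [ 0.5518 -0.3238  0.2302] F [ 0.3 -0.9  0.5] open 0.0929 
 shift cm [15.59  0.2  -0.39] turn deg [0.16 0.43 0.44] q [-0.61  0.22  1.36 -0.    1.54 -0.79]
plate z0.06 px [318.4 217.7] ctr mm [ 550.1 -321.9] sides [148.6 103. ] ang 10.6
plate z0.08 px [318.4 217.7] ctr mm [ 549.4 -317.9] sides [139.7  96.9] ang 10.6
plgrip px [318. 225.] ctr mm [ 549.4 -318.3] sides [16.  61.4] ang 10.6
```

View pics/w11.png

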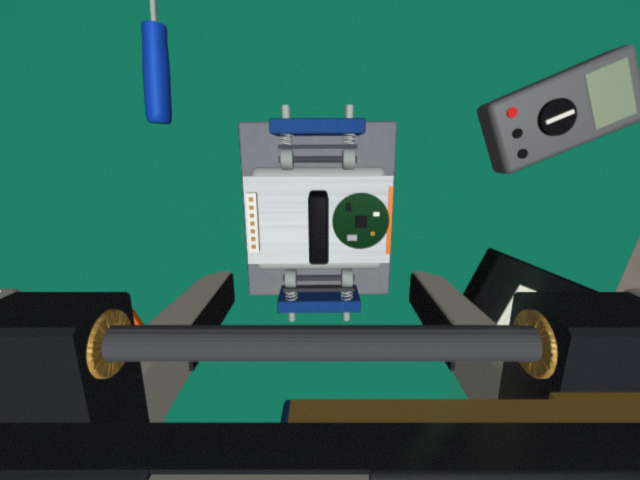

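View pics/s11.png

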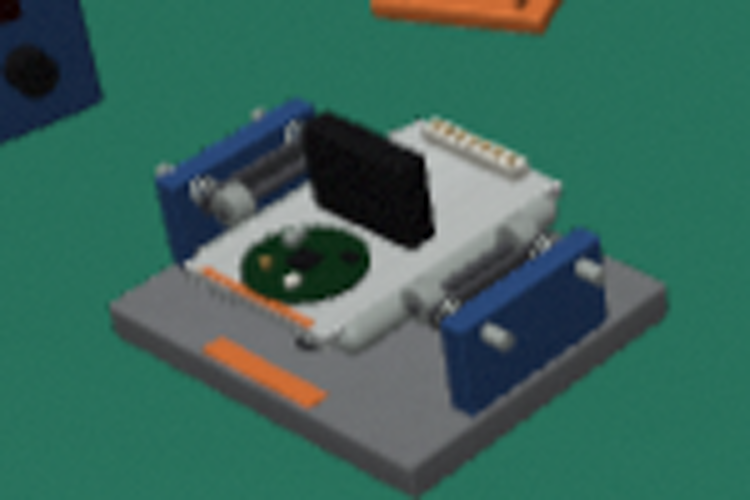

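The plate sits level between the rollers with the stripe ends matching. Its apparent size (148.6 mm at z 60) equals the bench reading, so the height agrees within about 1 mm. I'll clear the arm and check from the top camera.

{"name": "jog_arm", "arguments": {"targets": [[-3,30,0,0,0,0,0],[-3,30,0,0,0,0,0],[-3,30,0,0,0,0,0],[-3,30,0,0,0,0,0],[-3,30,0,0,0,0,0]]}}

```text
t: 20.3
tool_pos: [0.4939, -0.0248, 0.2518]
orientation: [-0.143, 1.568, 0.142]
force: [1.0, -0.4, -0.7]
opening: 0.0929
```

{"name": "jog_arm", "arguments": {"targets": [[0,0,0,0,0,0,0],[0,0,0,0,0,0,0]]}}

```text
t: 20.55
tool_pos: [0.4932, -0.0249, 0.2502]
orientation: [-0.143, 1.57, 0.143]
force: [-0.8, -0.2, 0.1]
opening: 0.0931
```

```bash
python3 - <<'E'
from m import *
t=cam('top','t12.png');H,S,V=HSV(t)
rects(t,(S<40)&(V>160),'plate',.060,800,(390,190,515,290))
rects(t,V<60,'grip',.105,60,(445,225,480,257))
rects(t,(H>5)&(H<18)&(S>140)&(V>120),'orange',.06,10,(390,190,515,300))
b=cv2.resize(t['frame'][190:290,390:515],None,fx=5,fy=5,interpolation=cv2.INTER_CUBIC);cv2.imwrite('pics/z12.png',b[:,:,::-1])
# balls from earlier clean view: detect pixel centres reported at zoom4
B=np.array([ray(t,(390+u/4,190+v/4),.036)[:2] for u,v in ((229,123),(218,291),(303,276))])
ax=B[0]-(B[1]+B[2])/2; ya=np.arctan2(ax[1],ax[0]); d=np.array([np.cos(ya),np.sin(ya)])
print('balls',(B*1000).round(1),'len',np.linalg.norm(ax),'yaw',np.degrees(ya),'centre',((B[1]+B[2])/2+d*.042))
ya=np.radians(10.3);d=np.array([np.cos(ya),np.sin(ya)]);n=np.array([-d[1],d[0]])
for z,h in ((.06,75),):
  for sx in(75,-75):
    for sy in(46,-46):
      print(((proj(t,np.r_[np.array([.549,-.324])+d*sx/1000+n*sy/1000,z])-[390,190])*5).round(0))
E
```

```text
plate px [454.  241.9] ctr mm [ 548.9 -323.4] sides [151.2 103.1] ang 10.7
orange px [443.5 207.8] ctr mm [ 621.5 -300.9] sides [ 9.8 68.3] ang 10.7
balls [[ 595.4 -316.1]
 [ 502.9 -309.5]
 [ 511.7 -356.7]] len 0.08975932932821427 yaw 10.913464887342206 centre [ 0.54852032 -0.32514791]
[186. 104.]
[393.  69.]
[249. 448.]
[458. 412.]
```

View pics/z12.png

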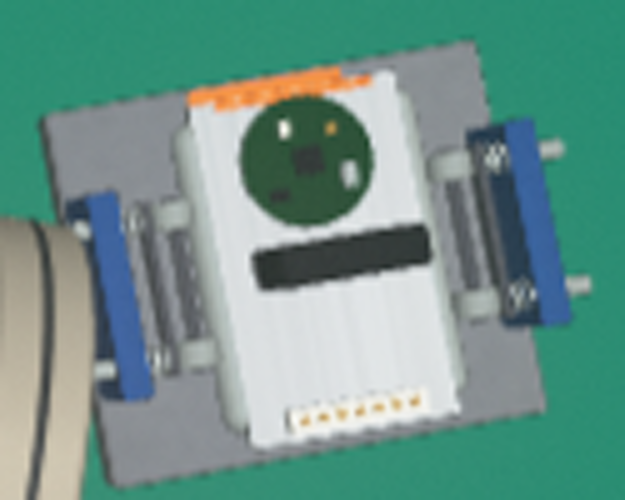

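View pics/t12.png

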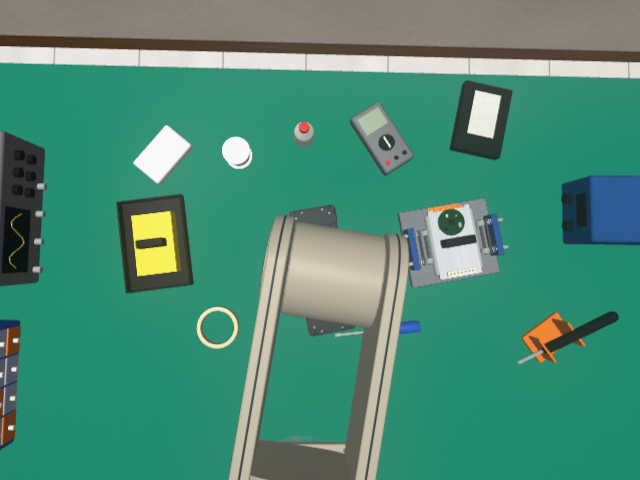

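The plate's corners, observed near (190,100), (392,72), (250,450), (460,412), match the home prediction (186,104), (393,69), (249,448), (458,412) to about 1 px. The cover is in the tray, the bystanders are unmoved, and the arm is clear. Handing in.

```bash
python3 -c "
from plant import ticket
print(ticket.close_job())"
```

```text
the job is handed in; nothing more can be done
None
```

The dust cover is flat in the black tray. The adapter plate is home on the stand's three balls, with its round-board end at the striped end. I kept hold of it through the rollers until it stopped, then let go and moved the arm clear, and handed in at about 21 s.

- **Seating:** Extra push (force up to 19 N) gave no more travel, so the plate had reached a hard stop. After release, its apparent size matched a top face 60 mm up to within about 1 mm. From above, its corners fit the home prediction to about 1 px and its heading (10.7°) agrees with the balls (10.9°).
- **Bystanders:** The last top view shows the bystanders where they were. The arm partly hides the driver in it, but no move came near it.
- **Small disagreements:** At the stop the tool was 0.8 mm lower than I had worked out. The top camera puts the plate's centre 1.7 mm to one side of the balls' centre, and the wrist camera about 2 mm to one side of my stand estimate. These are within the 2 mm calibration error or close to it. There was a side force of 3 to 9 N along each bench axis as the plate went between the rollers, gone after release.

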